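Hold a spring clip open around the record card in a cellar box

TASK

Tip the loose lid of the wooden card box up by its tab so that the opposite edge stays on the box, then lift it off and lay it flat, right way up, on the table. Then squeeze the handles of the spring clip parked on the stand, take it off, and hold it jaws-down and squarely gaping around the middle of the top edge of the tall card in the box, with the card well between the jaws but the clip touching neither card nor box. Finish while still holding the clip squeezed wide open there; do not drop the lid or the clip, and leave the jar, tumbler and hammer alone.

Things in the scene. Friction and masses are not known exactly. Their poses are not given: they have to be found in the camera images.
- box: Fixed open plywood box, 110 (x) x 120 (y) x 70 mm high, walls and floor 5 mm. Origin: centre of its underside, on the table; z up; it may be turned about z. An upright record card stands across its middle. A low stack of paper cards, up to 41 mm above the table, fills x = -35 to -47 mm inside. At the start the lid is on it, with the same axes.
- card_edge (a point): Middle of the top edge of the upright white card fixed in the box: card 3 mm thick (along x), 80 mm wide (along y), top edge 67 mm above the table, 3 mm below the box rim, bare on both faces down to 19 mm above the table. Same axes as the box; hidden under the lid at the start.
- lid: Loose plywood lid, 90 to 180 g, 118 (x) x 128 (y) mm, board 6 mm thick, lying on the box rim with 4 mm overhang; under it a skirt 6 mm deep fits inside the box with 2 mm play. Origin: centre of the skirt's underside (64 mm above the table on the box, 0 when flat on the table); z up; board 6 to 12 mm above the origin. An upright tab stands near its +x edge (far from the robot at yaw 0).
- lid_tab (a point): Top centre of the lid's upright dark tab, at x = +50 mm, z = 42 mm in the lid's axes: tab 12 mm thick (x), 26 mm wide (y), 30 mm high above the board.
- stand: Fixed parking stand: dark wooden foot 70 x 90 x 12 mm with a thin upright steel strip in its middle, 3 mm thick (x), 40 mm wide (y), top 55 mm above the table. Origin: centre of the underside; it may be turned about z. The clip starts clamped on the strip, with the same axes.
- clip: Steel spring clip like a large clothes-peg, about 50 g, 24 mm wide (y): two mirrored levers on a pin 30 mm long. Origin: the pin's centre, 80 mm above the table at the start; z up towards the handles, x the direction in which jaws and handles move, y along the pin. Two flat jaws 3 mm thick run down to 45 mm below the pin.
- clip_handles (a point): Point of the clip 40 mm above the pin, midway between the two handle ends: black round bars 8 mm in diameter, 26 mm long along y, 48 mm over their outsides at the start. Pressing them together along x opens the jaws: 4 N at first, 8 N at the stop, where they are 17 mm over the outsides and 44 mm above the pin, and the jaw tips are 35 mm apart.
- jaw_a (a joint): Angle of one clip lever: 0 clamped on a 3 mm strip or card, -0.03 fully shut, 0.36 at the open stop (rad). The gap between the jaw tips is about 3 mm + 90 mm x the angle. Spring-loaded shut.
- jaw_b (a joint): The same for the mirrored lever; the two are geared together and move alike.
- jar: Amber jar with steel cap, 72 mm diameter, 95 mm high, standing loose; origin centre of underside. Bystander.
- tumbler: Steel tumbler, 68 mm diameter, 80 mm high, standing loose; origin centre of underside. Bystander.
- hammer: Hammer lying on the table, 200 mm long along its x (head at +x); origin at its underside. Bystander.
Not all that is in view belongs to the job. Of the things that look like the clip, the middle-sized one is meant.

How it is judged:
On the way, in this order (a step that is already met when the one before it is completed fails the run):
1. the lid is tipped up (over 0.15 rad) with an edge still on the box (angle between lid's own z axis and vertical above 0.15 rad and contact force between lid and box above 0.05 N and contact force between the fingers and lid above 0.5 N), for 0.1 s.
2. the lid lies flat and right way up on the table, let go, clear of the box (height (world z) of lid below 0.006 m and angle between lid's own z axis and vertical below 0.06 rad and contact force between lid and box below 0.05 N and contact force between the fingers and lid below 0.05 N and linear speed of lid below 0.03 m/s), for 0.2 s.
3. the clip is squeezed open and lifted off the stand (value of joint each of jaw_a, jaw_b above 0.2 rad and contact force between the fingers and clip above 3 N and height (world z) of clip above 0.095 m and contact force between clip and stand below 0.05 N), for 0.2 s.
At the end, for the whole second after the job is handed in: Fingers hold the clip (over 3 N), levers past 0.2 rad, upright and square within 0.2 rad, touching no card, box, lid or stand; card edge 4 to 37 mm below the pin, within 7 mm of mid-gape and 20 mm of mid-edge. Lid flat on the table, right way up, let go, off the box; both still (all of step 2 and value of joint each of jaw_a, jaw_b above 0.2 rad and contact force between the fingers and clip above 3 N and x of card_edge in the frame of clip between -0.007 and 0.007 m and y of card_edge in the frame of clip between -0.02 and 0.02 m and z of card_edge in the frame of clip between -0.037 and -0.004 m and angle between the x axis of clip and the x axis of box, either way round below 0.2 rad and angle between clip's own z axis and vertical below 0.2 rad and contact force between clip and box below 0.1 N and contact force between clip and lid below 0.1 N and contact force between clip and stand below 0.1 N and linear speed of clip below 0.03 m/s); the arm keeps its last pose, push and grip.
It fails at once if the jar is pushed over 25 mm away or knocked over (distance of jar from where it was at the start of the episode above 0.025 m or angle between jar's own z axis and vertical above 0.35 rad).
It fails at once if the tumbler is pushed over 25 mm away or knocked over (distance of tumbler from where it was at the start of the episode above 0.025 m or angle between tumbler's own z axis and vertical above 0.35 rad).
It fails at once if the hammer is pushed over 25 mm away (distance of hammer from where it was at the start of the episode above 0.025 m).
It fails at once if the lid is dropped or thrown (falls free faster than 0.8 m/s) (linear speed of lid above 0.8 m/s and contact force between the fingers and lid below 0.05 N).
It fails at once if the clip is dropped or thrown (falls free faster than 0.8 m/s) (linear speed of clip above 0.8 m/s and contact force between the fingers and clip below 0.05 N).
It also fails if it takes over 59 s, if anything falls off the work surface, if the arm or the gripper's body presses on something with over 40 N, if the wrist force passes 120 N, or if a joint passes its speed limit or range.

ROBOT

A 6-joint arm with a two-finger parallel gripper is mounted at the origin on the work surface. World frame = base frame: x ahead of the robot, y to its left, z up, the work surface at z = 0. Lengths are in m, angles in rad, forces in N, time in s.
With the tool pointing down it reaches from about 0.425 to 0.95 m from the base axis. Payload 3.5 kg.
Tool frame: the origin (TCP) lies between the finger pads; the fingertips stand 22 mm ahead of it and the grasp point (between the pads) lies 3 mm ahead of it (ctrl.nose_length is the z of the fingertips in the tool frame, in m); z points along the fingers, y is the line along which they close (so a half turn about z gives the same grasp; the last joint's range is limited). The gripper opens to 85 mm and grips with 20 to 120 N. Pads are 22 mm wide; open, the fingers measure 114 mm over their backs; the gripper's body (76 mm by 85 mm) begins 54 mm behind the grasp point. The pads swing forward as they close: fully open they stand 13 mm farther back than shut.
Start: joints at [1.018, 0.286, 1.577, -0, 1.279, -0.15], TCP at [0.265, 0.621, 0.253] pointing down, gripper open.
Joint ranges: [-2.77, 2.77], [-0.9, 2.22], [0.21, 2.48], [-1.53, 4.67], [0.24, 2.81], [-2.84, 2.84]. Speed limits (rad/s): [2.79, 2.79, 3.14, 3.14, 3.14, 3.14].

INTERFACE

Orientations are given as a unit quaternion [x, y, z, w].
In Python, from plant import ctrl gives the robot as it stands. The module is installed in compiled form; this text tells all that it offers.
- The arm moves only by the tool send_rows, never from a script. Its argument "rows" is text: rows parted by semicolons, each of 7 numbers parted by spaces: the turn, a rotation vector about the tool's x, y, z in shares of 90 degrees (1.0 is 90 degrees), then the shift along the tool's x, y, z in fractions of the full range, 1 being 750 mm, then the opening, from -1 (shut) to 1 (fully open). A call has 1 to 8 rows; each row is the pose to reach, as a shift and turn from the pose commanded when the call began, along the tool's axes at that moment; what a row does not reach only later rows make up. A row lasts 1/8 s, in which the tool goes at most 62.5 mm and 10.7 degrees, less where a joint would pass 70% of its speed; a pose out of reach is approached as far as the arm can. Shift and turn numbers lie between -1 and 1, and a call with a number outside is refused. A call with a gripper value outside its range is refused whole. The fingers move at their own pace and stop on an object; "grip_force" is the grip in N (left out, the last holds). Time passes only in rows, so rows that repeat a pose let the fingers close. It gives the time, the measured TCP pose, the force, the opening and the grip force at its end, in the units of the state.
- ctrl.get_state(): the state, without advancing time (a new reading comes with each control period).
- ctrl.read_camera(name): name is "scene" or "top"; returns a dict with "color" (480x640x3 uint8, red, green, blue), "fx", "fy", "cx", "cy" (pixels), "extrinsics" (4x4, takes a point from world to camera coordinates). Camera axes: x right, y down, z forward; pixel columns grow to the right and rows downward; lengths in m; the calibration is good to about 2 mm. A picture is of the moment at which its call begins. There is no depth.
- ctrl.sign_off(): hands the job in; it is judged then, once.
Trained networks look in a picture, given as the dict that the camera call returned (one of the last four; its "shot" number tells which), for a name from the list of things; names that differ only in an ending like _2 or _b are one class to them, and where a whole thing is asked for, a point or a joint stands for the part that bears it (a point fixed in the world has none). Each returns a list of dicts, best first, with "p" (0 to 1); they miss things now and then, are a little off and sometimes report something else, mostly with a low value. They report only what shows in the picture. A call takes as long as a camera call. They do not tell look-alikes from the thing itself.
- ctrl.look_for(picture, target): "position" ([x, y, z] in m, in the coordinates of the camera as it stood for that picture, good to about 4 mm: the middle of the surface that is visible of it).
The state is a dict: "time": time; "qpos": joint angles; "dq": joint speeds; "joint_efforts": joint torques, N m; "eef_pos": TCP position; "tcp_rot": TCP orientation; "contact_force": force on the tool from outside, world axes, zero at the start; "wrist_torque": the same for the moment, N m; "opening": opening from 0.0 (shut) to 1.0 (fully open); "finger_force": force on a finger pad.
Only numpy, scipy, OpenCV 4.12 (cv2) and the standard library are available. Lean on these libraries where they do the work, as an engineer would, in place of code of your own. Each camera call takes 0.05 s, during which the arm holds its last target. There are 200 camera calls.

## Working session

There is one attempt and no reset: what is moved stays moved. The work goes in short steps, Python scripts to look and compute and a tool call to move; the robot and the scene stay as the last step left them, time stands still between calls to the robot, and variables do not carry over. Pictures are saved under pics/ and viewed, at most 10 in all, crops included, and the job is handed in when it is done.

Besides the shell and the picture viewer there is one more tool, called after "Call:" as name(argument=value, ...), one argument or row to a line, values as JSON. send_rows: Moves the arm, as the interface text tells. Its arguments: {"type":"object","properties":{"rows":{"type":"string"},"grip_force":{"type":"number"}},"required":["rows"]}

```bash
mkdir -p pics; cat > h.py <<'E'
import numpy as np, cv2
from plant import ctrl
from scipy.spatial.transform import Rotation as R
def w(pic,p):
    E=np.array(pic["extrinsics"]); return np.linalg.inv(E)[:3]@np.r_[p,1]
def proj(pic,P):
    E=np.array(pic["extrinsics"]); c=E@np.r_[P,1]; return np.array([pic["fx"]*c[0]/c[2]+pic["cx"],pic["fy"]*c[1]/c[2]+pic["cy"]])
def ray(pic,uv):
    E=np.linalg.inv(np.array(pic["extrinsics"])); d=E[:3,:3]@np.array([(uv[0]-pic["cx"])/pic["fx"],(uv[1]-pic["cy"])/pic["fy"],1]); return E[:3,3],d
def onz(pic,uv,z):
    o,d=ray(pic,uv); return o+d*(z-o[2])/d[2]
def tri(obs):
    A=np.zeros((3,3));b=np.zeros(3)
    for pic,uv in obs:
        o,d=ray(pic,uv); d/=np.linalg.norm(d); M=np.eye(3)-np.outer(d,d); A+=M;b+=M@o
    return np.linalg.solve(A,b)
def save(pic,n): cv2.imwrite(f"pics/{n}.png",pic["color"][:,:,::-1])
def tomove(P,rot=None):
    "shift (mm) in tool axes to bring TCP to world P, using the current measured pose"
    s=ctrl.get_state(); r=R.from_quat(s["tcp_rot"]); return 1000*r.inv().apply(np.array(P)-s["eef_pos"])
E
python3 - <<'E'
from h import *
np.set_printoptions(precision=3,suppress=True)
s=ctrl.get_state(); print(s["time"],s["tcp_rot"],R.from_quat(s["tcp_rot"]).as_matrix(),s["opening"])
for n in["scene","top"]:
    p=ctrl.read_camera(n); save(p,n+"0"); print(n,p["extrinsics"],p["fx"])
    for t in["box","lid","lid_tab","stand","clip","clip_handles","jar","tumbler","hammer"]:
        for d in ctrl.look_for(p,t)[:4]:
            P=w(p,d["position"]); print(t,round(d["p"],2),P,proj(p,P).round())
E
```

```text
0.0 [ 0.2    0.98  -0.001 -0.   ] [[-0.92   0.392 -0.001]
 [ 0.392  0.92  -0.002]
 [ 0.    -0.002 -1.   ]] 0.998988723373029
scene [[-0.825  0.565  0.005  0.453]
 [ 0.314  0.467 -0.827 -0.114]
 [-0.469 -0.681 -0.563  1.536]
 [ 0.     0.     0.     1.   ]] 586.4013611978976
box 0.72 [0.59  0.02  0.036] [307. 249.]
box 0.31 [ 0.565 -0.029  0.082] [304. 217.]
lid 0.92 [ 0.564 -0.028  0.08 ] [305. 218.]
lid 0.49 [0.553 0.321 0.013] [417. 336.]
lid_tab 0.66 [ 0.565 -0.027  0.082] [305. 217.]
stand 0.93 [0.556 0.322 0.015] [417. 336.]
stand 0.32 [0.547 0.314 0.099] [422. 296.]
clip 0.73 [0.585 0.44  0.093] [459. 353.]
clip 0.57 [0.546 0.313 0.101] [422. 295.]
clip 0.57 [0.438 0.376 0.051] [489. 313.]
clip_handles 0.71 [0.547 0.316 0.099] [423. 297.]
clip_handles 0.62 [0.587 0.442 0.092] [459. 355.]
clip_handles 0.62 [0.439 0.375 0.047] [487. 315.]
clip_handles 0.42 [0.558 0.323 0.014] [416. 337.]
jar 0.86 [ 0.495 -0.269  0.064] [275. 170.]
tumbler 0.85 [0.714 0.256 0.056] [323. 333.]
hammer 0.79 [ 0.689 -0.244  0.026] [209. 211.]
hammer 0.58 [0.558 0.319 0.013] [414. 337.]
top [[ 0.03  -1.
[... 159 characters left out ...]
76] [351. 265.]
lid_tab 0.86 [ 0.559 -0.031  0.074] [351. 265.]
stand 0.88 [0.547 0.305 0.008] [192. 269.]
clip 0.77 [0.595 0.438 0.097] [119. 239.]
clip 0.73 [0.549 0.315 0.104] [178. 263.]
clip 0.51 [0.444 0.379 0.05 ] [150. 315.]
clip_handles 0.85 [0.549 0.313 0.106] [179. 263.]
clip_handles 0.74 [0.442 0.381 0.053] [148. 316.]
clip_handles 0.57 [0.593 0.442 0.098] [118. 240.]
clip_handles 0.28 [0.544 0.305 0.011] [192. 270.]
jar 0.66 [ 0.478 -0.275  0.092] [473. 308.]
jar 0.18 [0.557 0.306 0.111] [182. 259.]
tumbler 0.62 [0.723 0.257 0.041] [217. 186.]
hammer 0.91 [ 0.666 -0.245  0.023] [450. 221.]
hammer 0.67 [ 0.558 -0.031  0.075] [351. 265.]
hammer 0.29 [0.549 0.311 0.106] [180. 263.]
```

View pics/scene0.png

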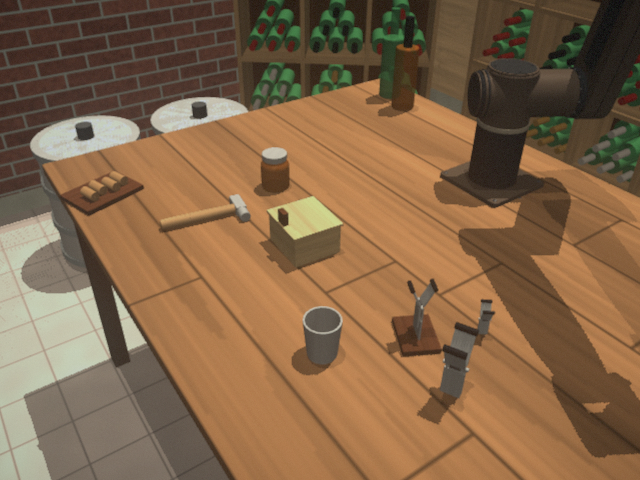

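View pics/top0.png

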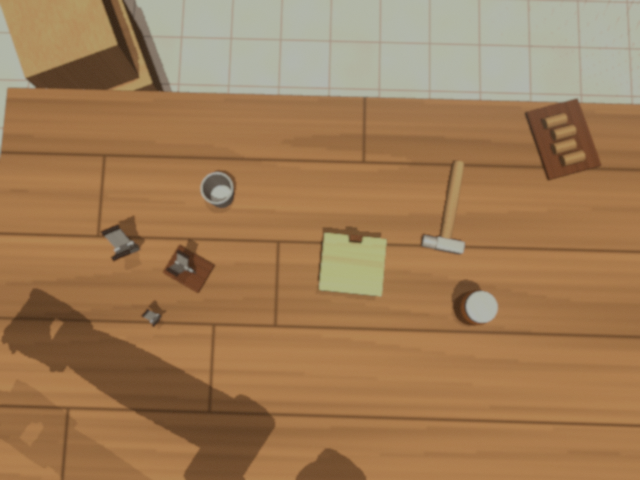

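The lid's tab shows at scene (283,216) and top (355,238). There are three clip-like things: on the stand at scene (422,296) / top (181,262), a large one at scene (459,354) / top (120,241), and a small one at scene (487,314) / top (151,316). I choose the middle-sized one on the stand and check it in a close crop.

```bash
python3 - <<'E'
from h import *
np.set_printoptions(precision=4,suppress=True)
a=ctrl.read_camera("top"); b=ctrl.read_camera("scene")
def crop(p,x,y,wd,hg,f): return cv2.resize(p["color"][y:y+hg,x:x+wd],None,fx=f,fy=f,interpolation=cv2.INTER_CUBIC)
m=np.zeros((600,800,3),np.uint8)
for i,c in enumerate([crop(a,155,235,66,50,6),crop(a,315,220,66,50,6),crop(b,380,265,66,100,3),crop(b,255,190,100,80,4)]):
    y,x=(i//2)*300,(i%2)*400; m[y:y+c.shape[0],x:x+c.shape[1]]=c[:300,:400]
cv2.imwrite("pics/crops.png",m[:,:,::-1])
hsv=cv2.cvtColor(a["color"],cv2.COLOR_RGB2HSV)
print(hsv[270,340],hsv[330,340])
mk=cv2.inRange(hsv,(22,60,120),(40,255,255)); mk[:200]=0;mk[330:]=0;mk[:,:300]=0;mk[:,400:]=0
cs=max(cv2.findContours(mk,0,2)[0],key=cv2.contourArea); hull=cv2.convexHull(cs)
# lid quad at z=.076 -> rectify contour to metric plane
P=np.array([onz(a,q[0],.076)[:2] for q in hull],np.float32)*1000
print("lid rect",cv2.minAreaRect(P))
# stand foot: dark
mk=cv2.inRange(hsv,(0,0,0),(179,255,95)); mk[:240]=0;mk[295:]=0;mk[:,:160]=0;mk[:,220:]=0
cs=max(cv2.findContours(mk,0,2)[0],key=cv2.contourArea); hull=cv2.convexHull(cs)
P=np.array([onz(a,q[0],.012)[:2] for q in hull],np.float32)*1000
print("foot",cv2.minAreaRect(P))
E
```

```text
[ 32  73 179] [ 15 143 161]
lid rect ((560.6337890625, -34.113441467285156), (129.8781280517578, 119.98938751220703), 85.6346435546875)
foot ((568.8375244140625, 311.1888122558594), (64.18856811523438, 27.07198715209961), 41.57310104370117)
```

View pics/crops.png

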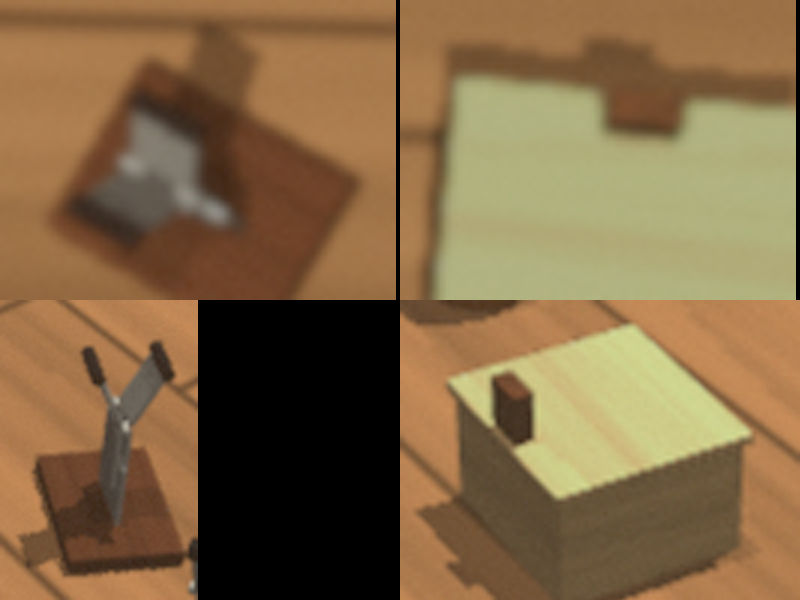

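```bash
python3 - <<'E'
from h import *
np.set_printoptions(precision=4,suppress=True)
a=ctrl.read_camera("top"); b=ctrl.read_camera("scene")
y=np.deg2rad(-4.4);c,s=np.cos(y),np.sin(y)
T=np.array([.5606+.05*c,-.0341+.05*s,.106]); print("tab pred",T,proj(a,T),proj(b,T))
for dx in(-.006,.006):
  for dy in(-.013,.013):
    P=T+np.array([c*dx-s*dy,s*dx+c*dy,0]); print(proj(a,P),proj(b,P))
H=tri([(a,(178.1,263.2)),(b,(422.2,285.8))]); print("handles",H,proj(a,H),proj(b,H))
# which handle is which: try both pairings
A=[(183.7,255.3),(172.5,271.2)];B=[(410.7,286.7),(433.7,285)]
for i in 0,1:
    for j in 0,1:
        X=tri([(a,A[i]),(b,B[j])]); print(i,j,X,proj(a,X)-A[i])
for t in["clip_handles","clip","stand"]:
  for p in(a,b):
    for d in ctrl.look_for(p,t)[:2]: print(t,d["p"],w(p,d["position"]))
hsv=cv2.cvtColor(a["color"],cv2.COLOR_RGB2HSV)
for uv in[(205,270),(210,265),(195,280),(192,247),(180,248),(160,270)]: print(uv,hsv[uv[1],uv[0]])
# foot corners from crop: pixels
C=[(155+152/6,235+62/6),(155+357/6,235+180/6),(155+52/6,235+220/6)]
for q in C: print(onz(a,q,.012))
E
```

```text
tab pred [ 0.6105 -0.0379  0.106 ] [355.6162 237.4853] [283.3072 211.66  ]
[361.8004 241.1136] [283.0203 207.9501]
[348.8637 239.7496] [288.7852 213.8649]
[362.362  235.2233] [277.8901 209.4797]
[349.4433 233.8637] [283.5996 215.4427]
handles [0.5468 0.3114 0.1203] [178.2149 263.0955] [422.3795 285.8098]
0 0 [0.5633 0.3013 0.119 ] [ 0.2495 -0.2329]
0 1 [0.5492 0.3136 0.1267] [-7.2232  6.1991]
1 0 [0.545  0.3095 0.1154] [ 7.1445 -6.8857]
1 1 [0.5304 0.3215 0.1214] [-0.021   0.0186]
clip_handles 0.76 [0.5506 0.3119 0.1082]
clip_handles 0.74 [0.4443 0.3787 0.0523]
clip_handles 0.96 [0.5905 0.4413 0.091 ]
clip_handles 0.69 [0.5524 0.314  0.0967]
clip 0.91 [0.5473 0.3169 0.1055]
clip 0.8 [0.5905 0.4396 0.097 ]
clip 0.82 [0.5856 0.4398 0.0885]
clip 0.62 [0.4429 0.3757 0.0512]
stand 0.66 [0.5462 0.3005 0.013 ]
stand 0.87 [0.5582 0.3186 0.0125]
(205, 270) [ 12 157 107]
(210, 265) [ 11 158 108]
(195, 280) [ 11 160 110]
(192, 247) [ 14 145 114]
(180, 248) [ 11 162 104]
(160, 270) [ 14 141 156]
[0.5968 0.3326 0.012 ]
[0.5565 0.2567 0.012 ]
[0.5389 0.3649 0.012 ]
```

The crop confirms the choice. The clip on the stand clamps a strip, with handle ends near top (184,255) and (172,271). Its handles triangulate to z = 0.120, which matches the text, and its yaw is about -29°. The lid's yaw is -4.4°. Its predicted tab top projects to within about 1 px of where the tab shows in both views.

Careful with the scale: shifts go in shares of 750 mm and turns go in shares of 90 degrees. That gives: -576 mm / 750 = -0.768, -471 mm / 750 = -0.628, 71.3 degrees / 90 = 0.7922.

Call:
send_rows(
  rows="0 0 0.7922 -0.768 -0.628 0.08 1;0 0 0.7922 -0.768 -0.628 0.08 1;0 0 0.7922 -0.768 -0.628 0.08 1;0 0 0.7922 -0.768 -0.628 0.08 1;0 0 0.7922 -0.768 -0.628 0.08 1;0 0 0.7922 -0.768 -0.628 0.08 1;0 0 0.7922 -0.768 -0.628 0.08 1;0 0 0.7922 -0.768 -0.628 0.08 1",
  grip_force=60,
)

```text
time: 2.5
eef_pos: [0.4966, 0.1777, 0.2135]
tcp_rot: [0.734, 0.679, 0.001, 0.0]
contact_force: [0.9, 0.2, 0.2]
opening: 1.001
finger_force: 0.0
```

```bash
python3 - <<'E'
from h import *
np.set_printoptions(precision=3,suppress=True)
s=ctrl.get_state(); print(s["time"],s["eef_pos"],R.from_quat(s["tcp_rot"]).as_matrix()); print(tomove([.6105,-.0379,.18]))
E
```

```text
2.5 [0.497 0.178 0.213] [[ 0.077  0.997  0.001]
 [ 0.997 -0.077  0.   ]
 [ 0.     0.001 -1.   ]]
[-206.166  130.12    33.567]
```

To row units: -206 mm / 750 = -0.2747, 130 mm / 750 = 0.1733.

Call:
send_rows(
  rows="0 0 0 -0.2747 0.1733 0.04 0.4;0 0 0 -0.2747 0.1733 0.04 0.4;0 0 0 -0.2747 0.1733 0.04 0.4;0 0 0 -0.2747 0.1733 0.04 0.4;0 0 0 -0.2747 0.1733 0.04 0.4;0 0 0 -0.2747 0.1733 0.04 0.4",
)

```text
time: 3.25
eef_pos: [0.6094, -0.0357, 0.1829]
tcp_rot: [0.734, 0.679, -0.0, -0.0]
contact_force: [0.7, -0.2, -1.3]
opening: 0.701
finger_force: 0.0
```

```bash
python3 - <<'E'
from h import *
np.set_printoptions(precision=3,suppress=True)
s=ctrl.get_state(); print(s["time"],s["eef_pos"],s["opening"]); print(tomove([.6105,-.0379,.102]))
a=ctrl.read_camera("top")
for d in ctrl.look_for(a,"lid_tab")[:2]: print(d["p"],w(a,d["position"]))
E
```

```text
3.25 [ 0.609 -0.036  0.183] 0.700901419399766
[-2.183  1.291 80.916]
```

Lower onto the tab with the opening at about 34 mm, then close.

To row units: 80 mm / 750 = 0.1067, 60 mm / 750 = 0.08.

Call:
send_rows(
  rows="0 0 0 -0.0027 0.0013 0.04 0.2;0 0 0 -0.0027 0.0013 0.08 0;0 0 0 -0.0027 0.0013 0.1067 0;0 0 0 -0.0027 0.0013 0.1067 0;0 0 0 -0.0027 0.0013 0.1067 0",
)

```text
time: 3.98
eef_pos: [0.6114, -0.0376, 0.1044]
tcp_rot: [0.733, 0.68, 0.001, 0.001]
contact_force: [0.3, 0.5, 0.1]
opening: 0.502
finger_force: 0.0
```

```bash
python3 - <<'E'
from h import *
np.set_printoptions(precision=4,suppress=True)
s=ctrl.get_state(); print(s["time"],s["eef_pos"],s["opening"],s["contact_force"])
b=ctrl.read_camera("scene"); c=cv2.resize(b["color"][150:280,220:390],None,fx=4,fy=4,interpolation=cv2.INTER_CUBIC); cv2.imwrite("pics/tab.png",c[:,:,::-1])
E
```

```text
3.975 [ 0.6114 -0.0376  0.1044] 0.5022216800786959 [0.2797 0.4577 0.0727]
```

View pics/tab.png

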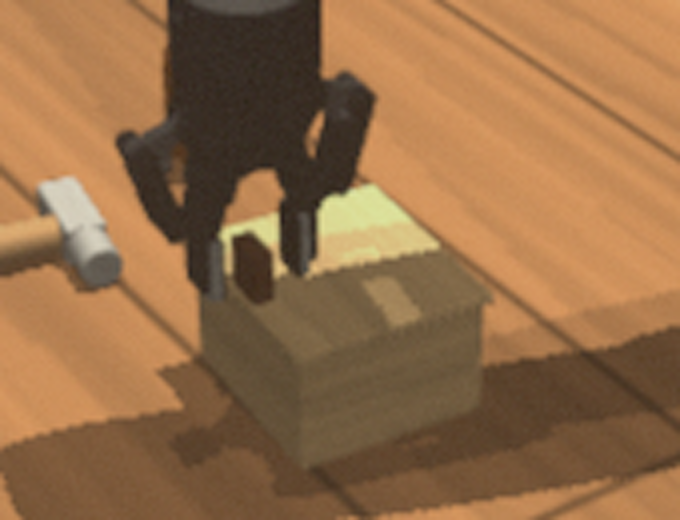

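The fingers straddle the tab: crop (252,268), fingers at (213,268) and (298,245). Closing.

Call:
send_rows(
  rows="0 0 0 0 0 0 -0.5;0 0 0 0 0 0 -1;0 0 0 0 0 0 -1;0 0 0 0 0 0 -1;0 0 0 0 0 0 -1",
  grip_force=60,
)

```text
time: 4.65
eef_pos: [0.6113, -0.0381, 0.1043]
tcp_rot: [0.734, 0.68, 0.001, 0.001]
contact_force: [-1.3, -0.5, 5.4]
opening: 0.127
finger_force: 62.1
```

```bash
python3 - <<'E'
from h import *
np.set_printoptions(precision=4,suppress=True)
s=ctrl.get_state(); print(s["time"],s["eef_pos"],s["opening"],s["contact_force"],s["finger_force"])
r=R.from_quat(s["tcp_rot"]); print(r.as_matrix())
# hinge: lid -x bottom edge of board at box outer-rim / skirt, x=-55, z=70 in box axes
y=np.deg2rad(-4.4); ex=np.array([np.cos(y),np.sin(y),0]); hinge=np.array([.5606,-.0341,.070])-.054*ex
p0=np.array(s["eef_pos"])
ax=np.array([-ex[1],ex[0],0])
for a in(4,8,12,15):
    Q=R.from_rotvec(-np.deg2rad(a)*ax); p=hinge+Q.apply(p0-hinge)
    rr=r.inv()*Q*r; print(a,np.rad2deg(rr.as_rotvec()),r.inv().apply(p-p0)*1000)
E
```

```text
4.65 [ 0.6113 -0.0381  0.1043] 0.12708121984632836 [-1.3497 -0.5006  5.4435] 62.13589668273926
[[ 0.0764  0.9971  0.0019]
 [ 0.9971 -0.0764 -0.0005]
 [-0.0003  0.0019 -1.    ]]
4 [-4.     -0.0013  0.0013] [-0.0015 -2.6379 -7.2384]
8 [-8.     -0.0027  0.0026] [ -0.0027  -5.7744 -14.2751]
12 [-12.      -0.004    0.0039] [ -0.0037  -9.394  -21.0759]
15 [-15.      -0.005    0.0049] [ -0.0043 -12.4153 -26.0016]
```

To row units: -20 mm / 750 = -0.0267, -19.5 mm / 750 = -0.026, -12 degrees / 90 = -0.1333.

Call:
send_rows(
  rows="-0.0222 0 0 0 -0.0013 -0.0044 -1;-0.0444 0 0 0 -0.0035 -0.0089 -1;-0.0667 0 0 0 -0.0056 -0.0133 -1;-0.0889 0 0 0 -0.0077 -0.0177 -1;-0.1111 0 0 0 -0.01 -0.0223 -1;-0.1333 0 0 0 -0.0125 -0.0267 -1;-0.1333 0 0 0 -0.0125 -0.026 -1;-0.1333 0 0 0 -0.0125 -0.026 -1",
)

```text
time: 5.65
eef_pos: [0.6019, -0.0374, 0.1244]
tcp_rot: [0.729, 0.676, 0.072, 0.078]
contact_force: [1.1, 0.0, 5.9]
opening: 0.127
finger_force: 62.5
```

```bash
python3 - <<'E'
from h import *
np.set_printoptions(precision=4,suppress=True)
s=ctrl.get_state(); print(s["time"],s["eef_pos"],s["opening"],s["contact_force"],s["wrist_torque"],s["finger_force"])
b=ctrl.read_camera("scene"); c=cv2.resize(b["color"][150:280,220:390],None,fx=4,fy=4,interpolation=cv2.INTER_CUBIC); cv2.imwrite("pics/tip.png",c[:,:,::-1])
E
```

```text
5.65 [ 0.6019 -0.0374  0.1244] 0.12682339230869613 [1.0931 0.0005 5.9115] [0.0888 0.476  0.0328] 62.49496936798096
```

View pics/tip.png

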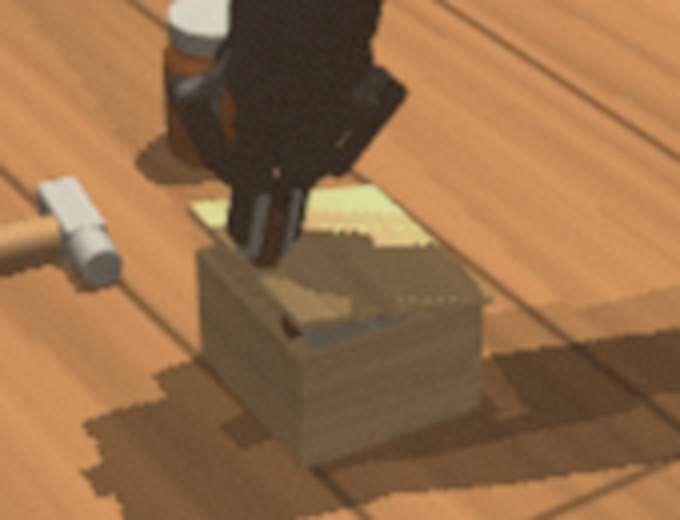

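The lid is tipped 12°. Its far side at crop (345,330) shows a gap, the near-robot edge rests on the box, and there is 6 N of contact. Next I lift straight up and level it.

To row units: -78 mm / 750 = -0.104, -68.5 mm / 750 = -0.0913, 12 degrees / 90 = 0.1333.

Call:
send_rows(
  rows="0 0 0 0 0.0053 -0.0267 -1;0.0444 0 0 0 0.0133 -0.06 -1;0.0889 0 0 0 0.0195 -0.0913 -1;0.1333 0 0 0 0.0221 -0.104 -1;0.1333 0 0 0 0.0221 -0.104 -1;0.1333 0 0 0 0.0221 -0.104 -1",
)

```text
time: 6.45
eef_pos: [0.6, -0.0369, 0.2005]
tcp_rot: [0.734, 0.68, -0.0, -0.001]
contact_force: [-0.3, -1.6, -1.4]
opening: 0.128
finger_force: 61.2
```

```bash
python3 - <<'E'
from h import *
np.set_printoptions(precision=4,suppress=True)
s=ctrl.get_state(); print(s["time"],s["eef_pos"],s["opening"],s["contact_force"],s["wrist_torque"],s["finger_force"])
r=R.from_quat(s["tcp_rot"]); print(r.as_matrix()); print(tomove([.6000,.122,.205]))
E
```

```text
6.45 [ 0.6    -0.0369  0.2005] 0.12824009872068318 [-0.2701 -1.6273 -1.4408] [-0.0161 -0.0715  0.0164] 61.19733452796936
[[ 0.0763  0.9971 -0.0019]
 [ 0.9971 -0.0763  0.0007]
 [ 0.0005 -0.0019 -1.    ]]
[158.4097 -12.13    -4.419 ]
```

To row units: 160 mm / 750 = 0.2133, 150 mm / 750 = 0.2.

Call:
send_rows(
  rows="0 0 0 0.0667 -0.0053 0 -1;0 0 0 0.1333 -0.0107 0.0267 -1;0 0 0 0.2 -0.016 0.08 -1;0 0 0 0.2133 -0.016 0.1467 -1;0 0 0 0.2133 -0.016 0.1933 -1;0 0 0 0.2133 -0.016 0.2 -1;0 0 0 0.2133 -0.016 0.2 -1;0 0 0 0.2133 -0.016 0.2 -1",
)

```text
time: 7.45
eef_pos: [0.603, 0.123, 0.0547]
tcp_rot: [0.734, 0.679, 0.002, 0.001]
contact_force: [0.3, 0.2, -1.0]
opening: 0.128
finger_force: 61.2
```

```bash
python3 - <<'E'
from h import *
np.set_printoptions(precision=4,suppress=True)
s=ctrl.get_state(); print(s["time"],s["eef_pos"],s["opening"],s["contact_force"],s["wrist_torque"],s["finger_force"])
for n in("scene","top"):
  b=ctrl.read_camera(n)
  if n=="scene": c=cv2.resize(b["color"][190:320,250:420],None,fx=4,fy=4,interpolation=cv2.INTER_CUBIC); cv2.imwrite("pics/low.png",c[:,:,::-1])
E
```

```text
7.45 [0.603  0.123  0.0547] 0.12833341102046908 [ 0.3112  0.1638 -0.9838] [-0.0021 -0.0598 -0.0244] 61.15051031112671
```

View pics/low.png

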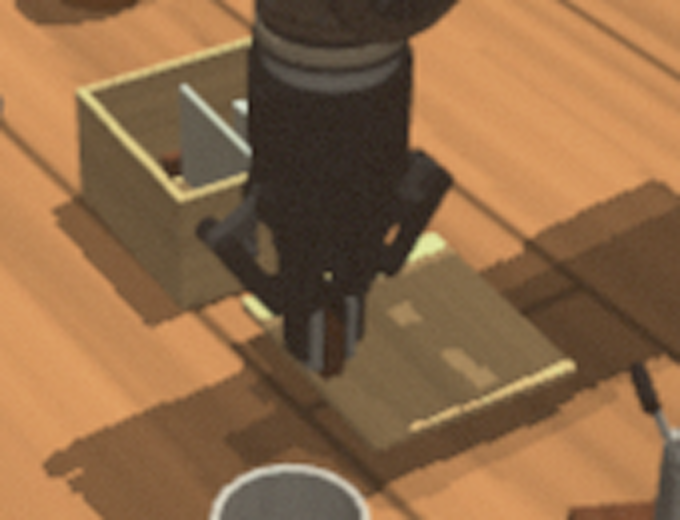

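The lid hangs level (around crop (430,330)) just above the table, well clear of the box. I lower it the last 14 mm.

To row units: 15 mm / 750 = 0.02, 14 mm / 750 = 0.0187.

Call:
send_rows(
  rows="0 0 0 0 0 0.008 -1;0 0 0 0 0 0.0147 -1;0 0 0 0 0 0.0187 -1;0 0 0 0 0 0.02 -1;0 0 0 0 0 0.02 -1;0 0 0 0 0 0.02 -1",
)

```text
time: 8.3
eef_pos: [0.6017, 0.1232, 0.0403]
tcp_rot: [0.733, 0.68, -0.001, -0.0]
contact_force: [-6.7, -1.1, 14.2]
opening: 0.13
finger_force: 63.5
```

To row units: -150 mm / 750 = -0.2, -120 mm / 750 = -0.16.

Call:
send_rows(
  rows="0 0 0 0 0 -0.0007 -0.5;0 0 0 0 0 -0.0007 0;0 0 0 0 0 -0.0007 0;0 0 0 0 0 -0.0007 0;0 0 0 0 0 -0.0333 0.2;0 0 0 0 0 -0.08 0.4;0 0 0 0 0 -0.16 0.6;0 0 0 0 0 -0.2 1",
)

```text
time: 9.3
eef_pos: [0.6029, 0.1234, 0.1913]
tcp_rot: [0.734, 0.68, 0.002, 0.002]
contact_force: [1.0, 0.2, 1.0]
opening: 0.982
finger_force: 0.0
```

```bash
python3 - <<'E'
from h import *
np.set_printoptions(precision=4,suppress=True)
s=ctrl.get_state(); print(s["time"],s["eef_pos"],s["opening"],s["contact_force"],s["finger_force"])
r=R.from_quat(s["tcp_rot"]); print(r.as_matrix())
print(tomove([.5472,.311,.190]))
E
```

```text
9.3 [0.6029 0.1234 0.1913] 0.9824854272564465 [1.0371 0.2293 1.0439] 0.0
[[ 0.0763  0.9971  0.0053]
 [ 0.9971 -0.0763  0.0002]
 [ 0.0006  0.0053 -1.    ]]
[182.8356 -69.8898   1.0404]
```

To row units: 183 mm / 750 = 0.244, -70 mm / 750 = -0.0933, 25 degrees / 90 = 0.2778.

Call:
send_rows(
  rows="0 0 0.2778 0.244 -0.0933 0 1;0 0 0.2778 0.244 -0.0933 0 1;0 0 0.2778 0.244 -0.0933 0 1;0 0 0.2778 0.244 -0.0933 0 1;0 0 0.2778 0.244 -0.0933 0 1;0 0 0.2778 0.244 -0.0933 0 1",
)

```text
time: 10.05
eef_pos: [0.5462, 0.3098, 0.1872]
tcp_rot: [0.864, 0.504, -0.0, 0.0]
contact_force: [-0.2, -0.6, -0.2]
opening: 1.001
finger_force: 0.0
```

```bash
python3 - <<'E'
from h import *
np.set_printoptions(precision=4,suppress=True)
s=ctrl.get_state(); print(s["time"],s["eef_pos"],s["opening"])
r=R.from_quat(s["tcp_rot"]); print(r.as_matrix()); print(tomove([.5472,.311,.119]))
a=ctrl.read_camera("top"); b=ctrl.read_camera("scene")
ca=cv2.resize(a["color"][215:315,230:400],(595,350),interpolation=cv2.INTER_CUBIC); cb=cv2.resize(b["color"][200:350,250:480],(380,248)); 
m=np.zeros((600,600,3),np.uint8); m[:350,:595]=ca; m[352:600,:380]=cb; cv2.imwrite("pics/after.png",m[:,:,::-1])
for t in("lid_tab","lid","card_edge","box"):
  for p in(a,b):
    for d in ctrl.look_for(p,t)[:1]: print(t,d["p"],w(p,d["position"]))
E
```

```text
10.05 [0.5462 0.3098 0.1872] 1.0010201352213253
[[ 0.4915  0.8709 -0.0001]
 [ 0.8709 -0.4915 -0.0006]
 [-0.0006  0.0002 -1.    ]]
[ 1.5977  0.2835 68.1763]
lid_tab 0.69 [0.5488 0.1274 0.0119]
lid_tab 0.55 [0.5555 0.1327 0.0166]
lid 0.78 [0.5468 0.1267 0.0085]
lid 0.75 [0.5564 0.1317 0.0159]
card_edge 0.57 [ 0.562  -0.0343  0.0007]
card_edge 0.62 [ 0.5629 -0.0206  0.0476]
box 0.79 [ 0.5604 -0.0335  0.0026]
box 0.75 [ 0.5612 -0.0217  0.0461]
```

View pics/after.png

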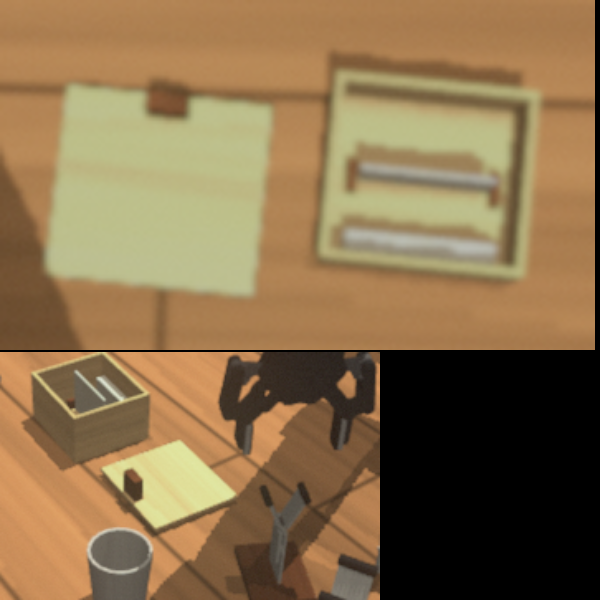

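The lid lies flat on the table (around crop (160,190)). The box is open, with the white card showing from (357,170) to (500,182). Now I lower over the clip handles.

To row units: 66 mm / 750 = 0.088, 1.6 mm / 750 = 0.0021.

Call:
send_rows(
  rows="0 0 0 0.0021 0.0004 0.0333 1;0 0 0 0.0021 0.0004 0.0667 1;0 0 0 0.0021 0.0004 0.088 1;0 0 0 0.0021 0.0004 0.088 0.6;0 0 0 0.0021 0.0004 0.088 0.4;0 0 0 0.0021 0.0004 0.088 0.4",
  grip_force=40,
)

```text
time: 11.3
eef_pos: [0.5475, 0.3127, 0.1228]
tcp_rot: [0.863, 0.505, 0.001, 0.0]
contact_force: [-0.9, -0.0, 0.6]
opening: 0.701
finger_force: 0.0
```

```bash
python3 - <<'E'
from h import *
np.set_printoptions(precision=4,suppress=True)
s=ctrl.get_state(); print(s["time"],s["eef_pos"],s["opening"],s["contact_force"])
b=ctrl.read_camera("scene"); c=cv2.resize(b["color"][230:370,360:500],None,fx=4,fy=4,interpolation=cv2.INTER_CUBIC); cv2.imwrite("pics/clip.png",c[:,:,::-1])
E
```

```text
11.3 [0.5475 0.3127 0.1228] 0.7011077021965657 [-0.8813 -0.0386  0.5981]
```

View pics/clip.png

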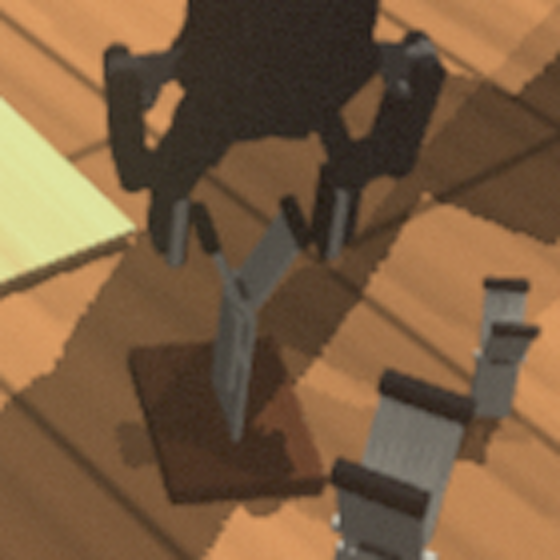

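```bash
python3 - <<'E'
from h import *
b=ctrl.read_camera("scene"); s=ctrl.get_state(); p=np.array(s["eef_pos"]); r=R.from_quat(s["tcp_rot"]).as_matrix()
for z in(.118,.120):
  q=p.copy();q[2]=z; print(proj(b,q))
print("y+1mm",proj(b,p+.001*r[:,1])-proj(b,p)," x+1mm",proj(b,p+.001*r[:,0])-proj(b,p))
hw=.701*.0425
for sg in(1,-1):
  for x in(-.011,.011): print("pad",sg,x,(proj(b,[*(p+sg*hw*r[:,1]+x*r[:,0])[:2],.112])-[360,230])*4)
E
```

```text
[422.5269093  287.29619675]
[422.65046798 286.39571458]
y+1mm [-0.57792005  0.03044446]  x+1mm [0.13794415 0.37940521]
pad 1 -0.011 [174.65870619 226.96420151]
pad 1 0.011 [185.44772195 260.66933607]
pad -1 -0.011 [310.40951908 219.67601588]
pad -1 0.011 [323.61792001 253.09773814]
```

TCP and handle midpoint agree to within 1 px. Now I squeeze gradually.

Call:
send_rows(
  rows="0 0 0 0 0 0 0.2;0 0 0 0 0 0 0;0 0 0 0 0 0 -0.2;0 0 0 0 0 0 -0.4;0 0 0 0 0 0 -0.6;0 0 0 0 0 0 -0.8;0 0 0 0 0 0 -0.8;0 0 0 0 0 0 -0.8",
  grip_force=40,
)

```text
time: 12.4
eef_pos: [0.5467, 0.3123, 0.1214]
tcp_rot: [0.863, 0.505, 0.0, 0.0]
contact_force: [-0.6, 0.6, -0.9]
opening: 0.169
finger_force: 39.0
```

```bash
python3 - <<'E'
from h import *
np.set_printoptions(precision=4,suppress=True)
s=ctrl.get_state(); print(s["time"],s["eef_pos"],s["opening"],s["contact_force"],s["wrist_torque"],s["finger_force"])
b=ctrl.read_camera("scene"); c=cv2.resize(b["color"][230:370,360:500],None,fx=4,fy=4,interpolation=cv2.INTER_CUBIC); cv2.imwrite("pics/clip2.png",c[:,:,::-1])
E
```

```text
12.4 [0.5467 0.3123 0.1214] 0.16935449701148386 [-0.5551  0.5963 -0.8586] [ 0.0115 -0.0342 -0.0298] 38.98985981941223
```

View pics/clip2.png

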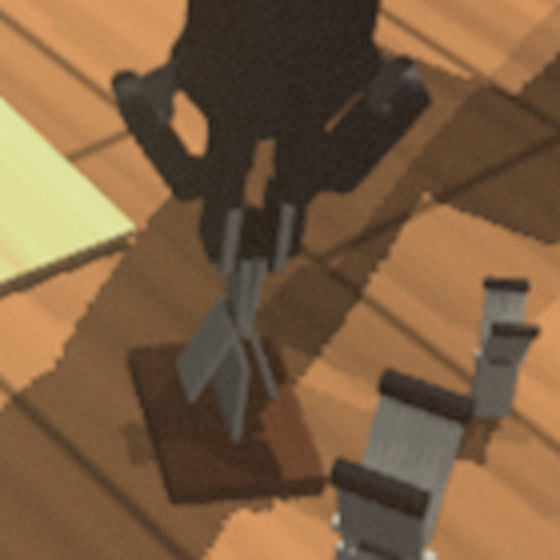

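The clip is squeezed to its stop. Its jaws gape at crop (205,365) and (262,365) either side of the strip (235,400). I lift straight up and measure the card at the same time.

To row units: -90 mm / 750 = -0.12, -70 mm / 750 = -0.0933.

Call:
send_rows(
  rows="0 0 0 0 0 -0.0133 -0.8;0 0 0 0 0 -0.0333 -0.8;0 0 0 0 0 -0.06 -0.8;0 0 0 0 0 -0.0933 -0.8;0 0 0 0 0 -0.12 -0.8;0 0 0 0 0 -0.12 -0.8;0 0 0 0 0 -0.12 -0.8",
)

```text
time: 13.32
eef_pos: [0.5463, 0.3122, 0.2108]
tcp_rot: [0.863, 0.505, -0.001, -0.0]
contact_force: [-0.5, -0.9, -1.5]
opening: 0.168
finger_force: 39.0
```

```bash
python3 - <<'E'
from h import *
np.set_printoptions(precision=4,suppress=True)
s=ctrl.get_state(); print(s["time"],s["eef_pos"],s["opening"],s["contact_force"],s["finger_force"])
a=ctrl.read_camera("top"); b=ctrl.read_camera("scene")
hsv=cv2.cvtColor(a["color"],cv2.COLOR_RGB2HSV)
mk=cv2.inRange(hsv,(22,50,100),(40,255,255)); mk[:215]=0;mk[315:]=0;mk[:,:315]=0;mk[:,400:]=0
cs=max(cv2.findContours(mk,0,2)[0],key=cv2.contourArea); hull=cv2.convexHull(cs)
print("rim",cv2.minAreaRect(np.array([onz(a,q[0],.07)[:2] for q in hull],np.float32)*1000))
# card ends in crop (top) and centre
for uv in[(357,168),(500,180),(428,173)]: print(onz(a,(230+uv[0]/3.5,215+uv[1]/3.5),.067))
# light grey/white rows along column near card centre
for x in(345,352,360): print(x,[tuple(int(v) for v in hsv[y,x][1:]) for y in range(256,272)])
for t in("clip","clip_handles"):
  for p in(a,b):
    for d in ctrl.look_for(p,t)[:3]: print(t,round(d["p"],2),w(p,d["position"]))
E
```

```text
13.325 [0.5463 0.3122 0.2108] 0.16759662808786788 [-0.5334 -0.924  -1.4842] 38.98952901363373
rim ((560.4313354492188, -34.019996643066406), (121.36578369140625, 112.7484359741211), 85.9808349609375)
[0.5621 0.0068 0.067 ]
[ 0.5575 -0.0772  0.067 ]
[ 0.5604 -0.0349  0.067 ]
345 [(71, 184), (86, 172), (101, 161), (110, 156), (110, 156), (101, 159), (68, 166), (38, 169), (29, 158), (36, 134), (59, 125), (81, 144), (92, 171), (91, 184), (84, 188), (76, 188)]
352 [(70, 190), (71, 183), (83, 172), (104, 160), (111, 156), (108, 156), (95, 158), (61, 167), (36, 170), (31, 154), (44, 132), (70, 128), (88, 153), (90, 175), (84, 185), (77, 189)]
360 [(71, 190), (72, 184), (87, 173), (103, 163), (111, 158), (111, 156), (110, 156), (87, 158), (52, 168), (30, 170), (29, 151), (46, 127), (73, 129), (88, 156), (89, 177), (82, 186)]
clip 0.5 [0.5588 0.3058 0.1318]
clip 0.96 [0.5848 0.4388 0.0897]
clip 0.68 [0.4402 0.3727 0.0507]
clip 0.6 [0.5492 0.3128 0.1591]
clip_handles 0.46 [ 0.4812 -0.2749  0.0922]
clip_handles 0.97 [0.5916 0.4408 0.0918]
clip_handles 0.97 [0.441  0.3732 0.0462]
clip_handles 0.79 [0.5555 0.3133 0.162 ]
```

```bash
python3 - <<'E'
from h import *
print(tomove([.5604,-.034,.2108]), R.from_quat(ctrl.get_state()["tcp_rot"]).as_matrix()[:,1])
E
```

```text
[-2.94767040e+02  1.82059557e+02 -1.95418004e-01] [ 0.87140262 -0.49056743 -0.00103578]
```

To row units: -295 mm / 750 = -0.3933, -285 mm / 750 = -0.38, -25.2 degrees / 90 = -0.28.

Call:
send_rows(
  rows="0 0 -0.0333 -0.04 0.024 0 -0.8;0 0 -0.0778 -0.0933 0.0573 0 -0.8;0 0 -0.1222 -0.1533 0.0947 0 -0.8;0 0 -0.1667 -0.22 0.136 0 -0.8;0 0 -0.2111 -0.2867 0.1773 0 -0.8;0 0 -0.2444 -0.3467 0.2133 0 -0.8;0 0 -0.28 -0.38 0.2347 0 -0.8;0 0 -0.28 -0.3933 0.2427 0 -0.8",
)

```text
time: 14.62
eef_pos: [0.5605, -0.0356, 0.2112]
tcp_rot: [0.733, 0.68, -0.0, -0.0]
contact_force: [-0.0, 0.3, -1.0]
opening: 0.166
finger_force: 39.0
```

Call:
send_rows(
  rows="0 0 0 0 0 0 -0.8;0 0 0 0 0 0 -0.8",
)

```text
time: 14.88
eef_pos: [0.5605, -0.0328, 0.2112]
tcp_rot: [0.732, 0.681, 0.0, -0.0]
contact_force: [0.7, 0.4, -1.0]
opening: 0.166
finger_force: 39.0
```

```bash
python3 - <<'E'
from h import *
np.set_printoptions(precision=4,suppress=True)
s=ctrl.get_state(); print(s["time"],s["eef_pos"],s["opening"],s["finger_force"]); print(R.from_quat(s["tcp_rot"]).as_matrix())
a=ctrl.read_camera("top"); b=ctrl.read_camera("scene")
for t in("clip",):
  for p in(a,b):
    for d in ctrl.look_for(p,t)[:3]: print(t,round(d["p"],2),w(p,d["position"]))
m=np.zeros((600,800,3),np.uint8)
m[:480,:400]=cv2.resize(b["color"][150:270,255:355],(400,480),interpolation=cv2.INTER_CUBIC)
m[:400,400:]=cv2.resize(a["color"][200:300,300:400],(400,400),interpolation=cv2.INTER_CUBIC)
cv2.imwrite("pics/over.png",m[:,:,::-1])
q=np.array(s["eef_pos"]); 
for dz in(-.0414,-.0864): 
  P=q+[0,0,dz]; print("pred pin/tips",proj(b,P),((proj(b,P)-[255,150])*4))
E
```

```text
14.875 [ 0.5605 -0.0328  0.2112] 0.16590617314227415 38.97853374481201
[[ 0.072   0.9974 -0.0003]
 [ 0.9974 -0.072   0.0005]
 [ 0.0005 -0.0003 -1.    ]]
clip 0.66 [0.444  0.3747 0.0484]
clip 0.56 [0.5918 0.4396 0.0968]
clip 0.97 [0.4433 0.3769 0.0505]
clip 0.75 [ 0.562  -0.0292  0.1574]
clip 0.6 [0.5877 0.438  0.0909]
pred pin/tips [304.5775 179.1784] [198.31   116.7137]
pred pin/tips [304.7499 197.9342] [198.9995 191.7366]
```

View pics/over.png

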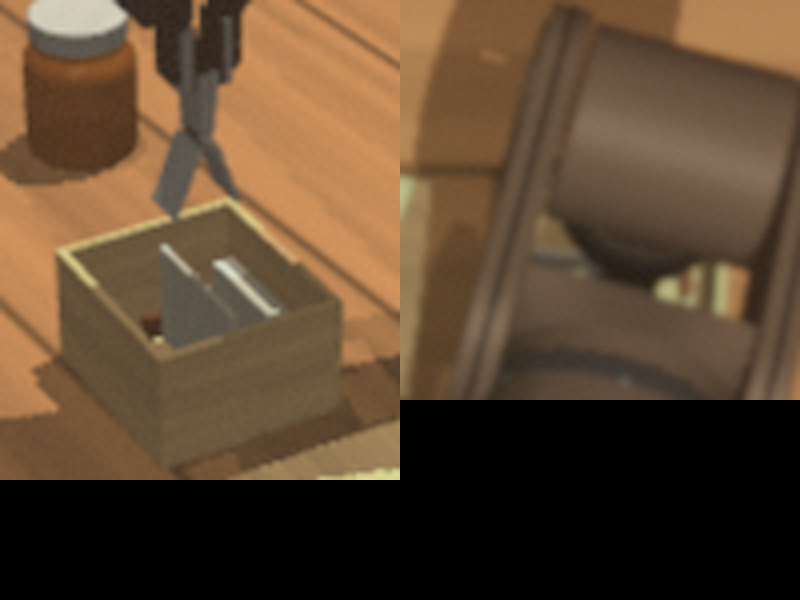

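This shows the clip hanging upright and open (junction at (197,133), jaw tips at about (164,209) and (238,200)), centred over the white card (top edge from (163,247) to (235,310)). I lower it in two stages.

To row units: 45 mm / 750 = 0.06, 38 mm / 750 = 0.0507.

Call:
send_rows(
  rows="0 0 0 -0.0013 0 0.0133 -0.8;0 0 0 -0.0013 0 0.0333 -0.8;0 0 0 -0.0013 0 0.0507 -0.8;0 0 0 -0.0013 0 0.06 -0.8;0 0 0 -0.0013 0 0.06 -0.8;0 0 0 -0.0013 0 0.06 -0.8",
)

```text
time: 15.82
eef_pos: [0.5608, -0.0351, 0.1668]
tcp_rot: [0.732, 0.681, 0.0, 0.0]
contact_force: [-0.2, -0.1, 0.2]
opening: 0.165
finger_force: 39.0
```

```bash
python3 - <<'E'
from h import *
np.set_printoptions(precision=4,suppress=True)
s=ctrl.get_state(); print(s["time"],s["eef_pos"],s["opening"],s["finger_force"],s["contact_force"]); print(tomove([.5604,-.034,.1345]))
b=ctrl.read_camera("scene")
for d in ctrl.look_for(b,"clip")[:3]: print(round(d["p"],2),w(b,d["position"]))
E
```

```text
15.825 [ 0.5608 -0.0351  0.1668] 0.16542695149751735 38.97850513458252 [-0.2245 -0.1058  0.1743]
[ 1.1105 -0.5545 32.3019]
0.9 [0.5867 0.4379 0.0928]
0.89 [0.4429 0.3773 0.048 ]
0.8 [ 0.5611 -0.0314  0.1156]
```

To row units: 32 mm / 750 = 0.0427, 27 mm / 750 = 0.036.

Call:
send_rows(
  rows="0 0 0 0.0013 -0.0007 0.0107 -0.8;0 0 0 0.0013 -0.0007 0.024 -0.8;0 0 0 0.0013 -0.0007 0.036 -0.8;0 0 0 0.0013 -0.0007 0.0427 -0.8;0 0 0 0.0013 -0.0007 0.0427 -0.8;0 0 0 0.0013 -0.0007 0.0427 -0.8",
)

```text
time: 16.68
eef_pos: [0.5603, -0.0341, 0.1347]
tcp_rot: [0.732, 0.681, 0.0, 0.0]
contact_force: [-0.5, 0.3, 0.8]
opening: 0.167
finger_force: 39.0
```

```bash
python3 - <<'E'
from h import *
np.set_printoptions(precision=4,suppress=True)
s=ctrl.get_state(); print(s["time"],s["eef_pos"],s["opening"],s["finger_force"],s["contact_force"],s["wrist_torque"])
a=ctrl.read_camera("top"); b=ctrl.read_camera("scene")
for p,t in((b,"clip"),(b,"card_edge"),(a,"lid"),(b,"lid")):
  for d in ctrl.look_for(p,t)[:3]: print(t,round(d["p"],2),w(p,d["position"]))
# edges of clip jaws around the rim: print row profile (value, sat) in scene
g=cv2.cvtColor(b["color"],cv2.COLOR_RGB2HSV)
e=np.array([.5604,-.034,.067]); print(proj(b,e)); q=np.array(s["eef_pos"])
u=np.array([.072,.997,0]); f=q+[0,0,-.0414]+.012*u; print("pin near end",proj(b,f),proj(b,f+[0,0,-.04]))
for v in range(196,226,2): print(v,"".join("#" if g[v,x,1]<60 else "." for x in range(280,335)))
E
```

```text
16.675 [ 0.5603 -0.0341  0.1347] 0.16745856354564212 38.97832989692688 [-0.5273  0.2662  0.7824] [-0.0149  0.0334  0.023 ]
clip 0.88 [ 0.563  -0.0294  0.0855]
clip 0.85 [0.4399 0.3783 0.0502]
clip 0.84 [0.5863 0.4367 0.0927]
card_edge 0.85 [ 0.5694 -0.0084  0.0429]
card_edge 0.48 [0.715  0.2546 0.0529]
lid 0.78 [0.5497 0.125  0.009 ]
lid 0.53 [ 0.664  -0.2454  0.0272]
lid 0.56 [0.5595 0.132  0.0148]
[304.688 220.657]
pin near end [307.3853 213.0249] [307.4843 228.6574]
196 ....................###........##......................
198 .....................##........##......................
200 ....................####...###.#.......................
202 ....................#########..........................
204 ....................#########..........................
206 .....................########..........................
208 .....................#######...........................
210 .....................#######...........................
212 ...............###....######...........................
214 ................######..####....#......................
216 ................###################....................
218 ................#####################..................
220 ................#########..############................
222 ................#########################..............
224 ...............############################............
```

Call:
send_rows(
  rows="0 0 0 0 0 0 -0.8;0 0 0 0 0 0 -0.8;0 0 0 0 0 0 -0.8;0 0 0 0 0 0 -0.8",
)

```text
time: 17.48
eef_pos: [0.56, -0.034, 0.1344]
tcp_rot: [0.732, 0.681, -0.0, -0.0]
contact_force: [-0.5, 0.4, -0.3]
opening: 0.169
finger_force: 39.0
```

```bash
python3 - <<'E'
from h import *
s=ctrl.get_state(); print(s["time"],s["eef_pos"],s["opening"],s["finger_force"],s["contact_force"]); print(ctrl.sign_off())
E
```

```text
17.475 [ 0.56004737 -0.03397981  0.13437397] 0.16869548253150124 38.978540897369385 [-0.45699124  0.41564617 -0.28250634]
the job is handed in; nothing more can be done
None
```

I handed the job in at 17.5 s and got no verdict back: the lid was tipped about 12° and laid flat on the table, and the clip is held squeezed open around the middle of the card's top edge with no measurable contact.

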